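# Clear the arbor press and press a bushing home

### The job

Someone has left a length of stud timber under the ram of the bench arbor press: take it out and lay it in the open plywood offcut crate. Then set the aluminium link flat on the round press plate with its brass bushing centred under the ram, let go of it, pull the lever down to its stop so that the bushing's flange goes fully home on the boss, and let the lever come all the way back up. Leave the pressed link on the plate and the other things on the bench where they are.

Things in the scene. Friction and masses are not known exactly. Their poses are not given: they have to be found in the camera images.
- press: Green cast bench arbor press, fixed, 290 mm high. Origin: on the bench below the ram axis. Open front to its -y, column at its +y (from y = 105 mm), lever on its +x flank. Base x -60 to 60, y -75 to 195 mm, 36 mm high. Head over the plate: x -40 to 35 (lever shaft and hub on to 100), y -45 to 167, z 137 to 237 mm. The gap over the plate is open to -x, +x and -y
- plate_top (a point): centre of the top of the round steel press plate, 110 mm across, on the ram axis, 50 mm above the bench
- ram_face (a point): centre of the lower face of the ram, a 25 mm square upright steel bar; 105.5 mm above the bench with the lever up. It goes down 24 mm per radian of lever, 30 mm in all, to 75.5 mm at the lever's stop
- lever (a joint): lever angle, rad: 0 = up at rest (37 degrees above level), 1.25 = down at its stop (35 degrees below level). A return spring brings it back up when let go; at the grip it takes about 3 N at the top of the swing to 10 N at the stop, and some 3 N more when moved briskly
- lever_grip (a point): point on the centreline of the lever's steel bar, 180 mm out from its pivot. Bar 16 mm thick; a black ball of 34 mm sits at 222 mm from the pivot. The lever points to the press's -y and swings down in the press's own y-z plane, 85 mm to the +x side of the ram axis; at rest this point is 296 mm above the bench
- lever_pivot (a point): the lever's pivot (axis along the press's x), 187 mm above the bench, on the lever's plane
- offcut: pine stud offcut, 200 x 38 x 38 mm, 0.13 kg, lying on the press plate under the ram with one end sticking out to the press's -x side, towards the robot. Origin: centre of its underside; x along its length
- crate: fixed open-topped plywood crate with a few bits of scrap fixed in its corners, 280 (x) x 180 (y) x 80 mm high, walls and floor 9 mm. Origin: centre of its underside. The scrap is up to 29 mm high: a strip along the +y wall at x 55 to 125 mm, and a bit at the +x end at y -75 to -25 mm
- link: cast aluminium link, 0.25 kg, lying flat on the bench: a round boss 60 mm across and 22 mm high, with a straight flat tail 24 mm wide and 14 mm high reaching to 130 mm from the boss centre. Origin: centre of the boss underside; the tail points to the link's -x. Its centre of mass is about 28 mm from the boss centre, so it lies stably with the boss on the plate and the tail overhanging
- link_grip (a point): point in the middle of the tail, 105 mm from the boss centre, 7 mm above the link's underside
- bushing (a joint): how far the brass bushing has been pressed into the boss, m: 0 = as started by hand, its flange 8 mm clear of the boss; 0.008 = home, flange down on the boss. It takes about 14 N of push
- bush_top (a point): centre of the top of the bushing's flange (34 mm across, 4 mm thick), above the boss centre; 34 mm above the link's underside before pressing, 26 mm after
- hammer: claw hammer, 300 mm long, lying on the bench beyond the press lever; origin under its middle. Bystander
- screw_jar: glass jar with steel lid, 68 mm across, 85 mm high, standing; origin underside. Bystander
- glue: white glue bottle, 56 mm across, 170 mm high, standing; origin underside. Bystander
- spray_can: spray can, 66 mm across, 190 mm high, standing; origin underside. Bystander
- tape: black tape measure lying flat, 72 x 66 x 36 mm; origin underside centre. Bystander
- screwdriver: screwdriver 200 mm long lying on the bench; origin under its middle. Bystander
- bar_clamp: one-hand bar clamp lying on the bench, 260 mm bar, 24 mm high; origin under the middle of the bar. Bystander

How it is judged:
On the way, in this order (a step that is already met when the one before it is completed fails the run):
1. the timber offcut is out of the press and lies in the crate, let go (x of offcut in the frame of crate between -0.125 and 0.125 m and y of offcut in the frame of crate between -0.08 and 0.08 m and height (world z) of offcut below 0.065 m and contact force between the fingers and offcut below 0.3 N), for 0.2 s.
2. the link lies flat on the press plate, let go, its bushing within 10 mm of the ram's axis (horizontal distance between bush_top and ram_face below 0.01 m and height (world z) of link between 0.045 and 0.055 m and angle between link's own z axis and vertical below 0.06 rad and contact force between the fingers and link below 0.3 N), for 0.2 s.
3. the lever is down at its stop (within 0.1 rad) and the bushing is home, its flange at most 1.5 mm off the boss (value of joint lever above 1.15 rad and value of joint bushing above 0.0065 m), for 0.1 s.
At the end, for the whole second after the job is handed in: Bushing home (flange at most 1.5 mm off the boss); link flat and at rest on the press plate, bushing within 15 mm of the ram's axis; lever back up (within 0.08 rad); offcut lying at rest in the crate, its origin inside the walls and under 65 mm high; other things moved less than 40 mm (all of step 1 and horizontal distance between bush_top and ram_face below 0.015 m and height (world z) of link between 0.045 and 0.055 m and angle between link's own z axis and vertical below 0.06 rad and contact force between the fingers and link below 0.3 N and value of joint bushing above 0.0065 m and value of joint lever below 0.08 rad and linear speed of each of link, offcut below 0.03 m/s); the robot touches nothing.
It fails at once if a bystander (hammer, jar, glue, spray can, tape measure, screwdriver or clamp) is moved more than 40 mm (distance of any of hammer, screw_jar, glue, spray_can, tape, screwdriver, bar_clamp from where it was at the start of the episode above 0.04 m).
It also fails if it takes over 72 s, if anything falls off the work surface, if the arm or the gripper's body presses on something with over 40 N, if the wrist force passes 120 N, or if a joint passes its speed limit or range.

### The arm

A 7-joint arm with a two-finger parallel gripper is mounted at the origin on the work surface. World frame = base frame: x ahead of the robot, y to its left, z up, the work surface at z = 0. Lengths are in m, angles in rad, forces in N, time in s.
With the tool pointing down it reaches from about 0.425 to 0.925 m from the base axis. Payload 6.8 kg.
Tool frame: the origin (TCP) lies midway between the tips of the shut fingers; the grasp point (between the pads) lies 19 mm behind it (bot.hold_point_z is the distance from the TCP to the grasp point, in m); z points along the fingers, y is the line along which they close (so a half turn about z gives the same grasp; the last joint's range is limited). The gripper opens to 85 mm and grips with 20 to 120 N. Pads are 22 mm wide; open, the fingers measure 114 mm over their backs; the gripper's body (76 mm by 85 mm) begins 54 mm behind the grasp point. The pads swing forward as they close: fully open they stand 13 mm farther back than shut.
Start: joints at [1.037, 0.477, 0.022, 1.555, -0.011, 1.109, -0.083], TCP at [0.279, -0.615, 0.202] pointing down, gripper open.
Joint ranges: [-2.96, 2.96], [-0.34, 2.1], [-1.41, 1.46], [0.24, 2.44], [-1.37, 4.51], [0.17, 1.92], [-2.96, 2.96]. Speed limits (rad/s): [2.39, 2.39, 3.14, 3.14, 3.14, 3.14, 3.14].

### API

Orientations are given as a unit quaternion [w, x, y, z].
In Python, from station import bot gives the robot as it stands. The module is installed in compiled form; this text tells all that it offers.
- The arm moves only by the tool step_arm, never from a script. Its argument "increments" is a list that holds one entry, the list of rows, each a list of 7 numbers: the opening, from -1 (shut) to 1 (fully open), then the shift along the tool's x, y, z in mm, then the turn, a rotation vector about the tool's x, y, z in degrees. In form: [[[grip, x, y, z, ax, ay, az], ...]]. A call has 1 to 10 rows; each row is the pose to reach, as a shift and turn from the pose commanded when the call began, along the tool's axes at that moment; what a row does not reach only later rows make up. A row lasts 1/12 s, in which the tool goes at most 41.7 mm and 7.16 degrees, less where a joint would pass 70% of its speed; a pose out of reach is approached as far as the arm can. A call with a gripper value outside its range is refused whole. The fingers move at their own pace and stop on an object; "force" is the grip in N (left out, the last holds). Time passes only in rows, so rows that repeat a pose let the fingers close. It gives the time, the measured TCP pose, the force, the opening and the grip force at its end, in the units of the state.
- bot.get_obs(): the state, without advancing time (a new reading comes with each control period).
- bot.read_camera(name): name is "scene" or "top" or "wrist"; returns a dict with "image" (420x560x3 uint8, red, green, blue), "camera_matrix" (3x3 intrinsics, pixels), "dist" ([k1, k2, p1, p2, k3] as OpenCV has them; the pictures are not rectified), "R" (3x3) and "t" (3): a world point X has camera coordinates R X + t. Camera axes: x right, y down, z forward; pixel columns grow to the right and rows downward; lengths in m; the calibration is good to about 2 mm. A picture is of the moment at which its call begins. There is no depth.
- bot.hand_in(): hands the job in; it is judged then, once.
The state is a dict: "t": time; "q": joint angles; "joint_vel": joint speeds; "joint_torque": joint torques, N m; "eef_pos": TCP position; "tool_rot": TCP orientation; "contact_force": force on the tool from outside, world axes, zero at the start; "torque": the same for the moment, N m; "gripper_width": opening from 0.0 (shut) to 1.0 (fully open); "grasp_force": force on a finger pad.
Only numpy, scipy, OpenCV 4.12 (cv2) and the standard library are available. Lean on these libraries where they do the work, as an engineer would, in place of code of your own. Each camera call takes 0.05 s, during which the arm holds its last target. There are 200 camera calls.

## Working session

There is one attempt and no reset: what is moved stays moved. The work goes in short steps, Python scripts to look and compute and a tool call to move; the robot and the scene stay as the last step left them, time stands still between calls to the robot, and variables do not carry over. Pictures are saved under pics/ and viewed, at most 10 in all, crops included, and the job is handed in when it is done.

Besides the shell and the picture viewer there is one more tool, called after "Request:" as name([rows], argument=value, ...), one row to a line, values as JSON. step_arm: Moves the arm, as the interface text tells. Its arguments: {"type":"object","properties":{"increments":{"type":"array"},"force":{"type":"number"}},"required":["increments"]}

```bash
mkdir -p pics; ls; python3 - <<'E'
from station import bot
import cv2,numpy as np
o=bot.get_obs();print({k:np.round(v,3) for k,v in o.items()},bot.hold_point_z)
for n in("scene","top"):
    c=bot.read_camera(n);np.savez("pics/%s0.npz"%n,**c)
    cv2.imwrite("pics/%s0.png"%n,c["image"][:,:,::-1])
    print(n,np.round(c["camera_matrix"],1).tolist(),np.round(c["R"],3).tolist(),np.round(c["t"],3),"C",-c["R"].T@c["t"],np.round(c["dist"],3))
E
```

```text
pics
{'t': np.float64(0.0), 'q': array([ 1.037,  0.478,  0.022,  1.556, -0.011,  1.109, -0.083]), 'joint_vel': array([-0.001,  0.001,  0.001,  0.   , -0.002, -0.001,  0.   ]), 'joint_torque': array([ 0.0000e+00, -5.9645e+01,  1.6080e+00, -2.8119e+01,  1.2000e-02,
        9.0000e-03,  0.0000e+00]), 'eef_pos': array([ 0.279, -0.614,  0.201]), 'tool_rot': array([-0.001,  0.977,  0.211, -0.   ]), 'contact_force': array([ 0.289, -0.269, -0.154]), 'torque': array([-0.007,  0.017, -0.012]), 'grasp_force': np.float64(0.0), 'gripper_width': np.float64(1.002)} 0.0187
scene [[485.7, 0.0, 278.6], [0.0, 485.7, 212.7], [0.0, 0.0, 1.0]] [[0.398, 0.917, -0.009], [0.71, -0.314, -0.63], [-0.581, 0.245, -0.776]] [-0.242 -0.272  1.872] C [ 1.37753054 -0.32087079  1.27927466] [0.01 0.   0.   0.   0.  ]
top [[481.8, 0.0, 265.4], [0.0, 481.8, 209.9], [0.0, 0.0, 1.0]] [[0.019, -1.0, 0.009], [-0.99, -0.02, -0.141], [0.141, -0.006, -0.99]] [0.02  0.579 1.554] C [0.3525493  0.04055878 1.62042266] [0. 0. 0. 0. 0.]
```

View pics/scene0.png

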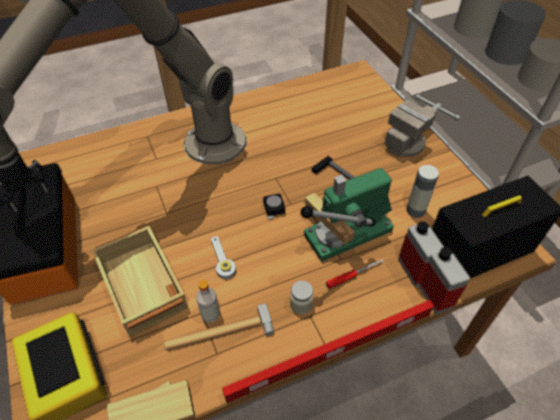

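View pics/top0.png

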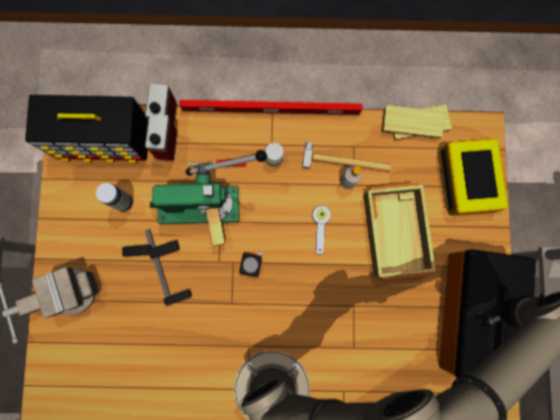

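The scene view shows the press at about (350,225) with the timber end at (315,203), the link at (222,260) and the crate at (140,278). In the top view the offcut end is at (216,230), the ram at (207,190), the link boss at (322,214) with its tail at (320,250), the crate at (400,232) and the tape at (251,265).

```bash
cat > h.py <<'E'
import numpy as np,cv2
from scipy.spatial.transform import Rotation as Ro
def load(n): return dict(np.load("pics/%s.npz"%n))
def snap(n,tag):
    from station import bot
    c=bot.read_camera(n);np.savez("pics/%s.npz"%tag,**c);return c
def ray(c,uv):
    p=cv2.undistortPoints(np.float64([[uv]]),c["camera_matrix"],c["dist"])[0,0]
    d=c["R"].T@np.r_[p,1];return -c["R"].T@c["t"],d/np.linalg.norm(d)
def plane(c,uv,z):
    o,d=ray(c,uv);return o+d*(z-o[2])/d[2]
def tri(obs):
    A=0;b=0
    for c,uv in obs:
        o,d=ray(c,uv);P=np.eye(3)-np.outer(d,d);A=A+P;b=b+P@o
    X=np.linalg.solve(A,b)
    return X,[np.round(proj(c,X)-uv,1) for c,uv in obs]
def proj(c,X):
    return cv2.projectPoints(np.float64([X]),cv2.Rodrigues(c["R"])[0],c["t"],c["camera_matrix"],c["dist"])[0][0,0]
def R(q): return Ro.from_quat(np.r_[q[1:],q[0]])
def totool(target,yawdown=None):
    """shift in tool mm from current pose to world target (TCP)"""
    from station import bot
    o=bot.get_obs();r=R(o["tool_rot"])
    print("tcp",np.round(o["eef_pos"],4),"xaxis",np.round(r.as_matrix()[:,0],3),"yaxis",np.round(r.as_matrix()[:,1],3),"z",np.round(r.as_matrix()[:,2],3))
    return np.round(r.inv().apply(np.array(target)-o["eef_pos"])*1000,1)
E
python3 - <<'E'
from h import *
T=load("top0");S=load("scene0")
a=T["image"][140:260,140:270];b=S["image"][140:265,285:405];l=T["image"][195:260,290:350];m=S["image"][225:290,190:250]
rs=lambda i,w,h:cv2.resize(i,(w,h),interpolation=cv2.INTER_CUBIC)
im=np.zeros((600,800,3),np.uint8);im[:360,:390]=rs(a,390,360);im[:375,400:760]=rs(b,360,375)
im[380:575,:180]=rs(l,180,195);im[380:575,400:580]=rs(m,180,195);cv2.imwrite("pics/comp.png",im[:,:,::-1])
for n,p,z in[("offend",(216,242),.088),("ram",(207,190),.24),("boss",(322,214),.024),("tail",(320,250),.014),("tape",(251,265),.036),("jar",(274,153),.085),("glue",(350,177),.1),("spray",(107,193),.19),("ball",(262,156),.32)]:print(n,np.round(plane(T,p,z),3))
for p in[(368,190),(422,185),(433,269),(380,277)]:print("crate",np.round(plane(T,p,.08),3))
E
```

```text
offend [0.465 0.187 0.088]
ram [0.605 0.204 0.24 ]
boss [ 0.57  -0.158  0.024]
tail [ 0.451 -0.153  0.014]
tape [0.396 0.075 0.036]
jar [0.761 0.007 0.085]
glue [ 0.682 -0.239  0.1  ]
spray [0.598 0.509 0.19 ]
ball [0.689 0.045 0.32 ]
crate [ 0.645 -0.301  0.08 ]
crate [ 0.665 -0.478  0.08 ]
crate [ 0.393 -0.505  0.08 ]
crate [ 0.365 -0.336  0.08 ]
```

View pics/comp.png

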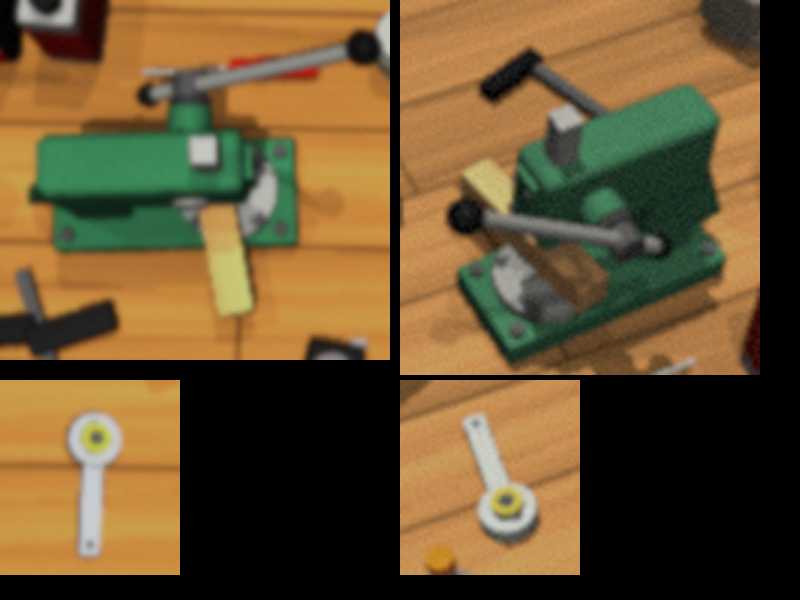

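The composite shows the press base corners, the ram top square (top crop 204,151; scene crop 565,118), the protruding timber end (top crop 235,310) and the link lying clear with its tail towards the robot. Next I triangulate these.

```bash
python3 - <<'E'
from h import *
T=load("top0");S=load("scene0")
t=lambda x,y:(140+x/3,140+y/3); s=lambda x,y:(285+(x-400)/3,140+y/3)
l=lambda x,y:(290+x/3,195+y/3-380/3); m=lambda x,y:(190+(x-400)/3,225+(y-380)/3)
for n,a,b in[("ramtop",t(204,152),s(565,120)),("c+-",t(295,140),s(512,360)),("c--",t(297,243),s(458,272)),("offcorner",t(252,305),s(463,172)),("offcornerR",t(220,315),s(489,158)),("bush",l(96,437),m(507,500)),("tail",l(90,553),m(474,417)),("tape",(251,265),(272,203)),("ball",t(363,47),s(466,215))]:
    X,e=tri([(T,a),(S,b)]);print(n,np.round(X,3),e)
for a in[(295,140),(297,245),(55,250)]:print("base",np.round(plane(T,t(*a),.036),3))
for a in[(252,308),(219,315),(205,205),(236,205)]:print("off",np.round(plane(T,t(*a),.088),3))
print("tool",totool((.5,-.16,.32)))
E
```

```text
ramtop [0.595 0.196 0.285] [array([-0.1, -0. ]), array([-0.1,  0. ])]
c+- [0.66  0.125 0.015] [array([-0.3, -0.1]), array([-0.3,  0. ])]
c-- [0.541 0.119 0.026] [array([-0.3, -0.1]), array([-0.3,  0. ])]
offcorner [0.466 0.16  0.092] [array([0.2, 0.1]), array([ 0.2, -0. ])]
offcornerR [0.456 0.196 0.087] [array([-0.2, -0.1]), array([-0.2,  0. ])]
bush [ 0.569 -0.157  0.035] [array([0., 0.]), array([ 0., -0.])]
tail [ 0.442 -0.152  0.015] [array([-0.2, -0.1]), array([-0.2,  0. ])]
tape [0.395 0.072 0.029] [array([0.8, 0.3]), array([ 0.9, -0.1])]
ball [0.689 0.048 0.324] [array([0.1, 0. ]), array([ 0.1, -0. ])]
base [0.655 0.123 0.036]
base [0.538 0.118 0.036]
base [0.527 0.384 0.036]
off [0.463 0.161 0.088]
off [0.455 0.196 0.088]
off [0.573 0.215 0.088]
off [0.573 0.182 0.088]
tcp [ 0.2786 -0.6142  0.2008] xaxis [ 0.911  0.413 -0.   ] yaxis [ 0.413 -0.911 -0.002] z [-0.001  0.001 -1.   ]
tool [ 389.3 -322.4 -118.7]
```

Request:
step_arm([
  [[1,389,-322,-119,0,0,14],[1,389,-322,-119,0,0,14],[1,389,-322,-119,0,0,14],[1,389,-322,-119,0,0,14],[1,389,-322,-119,0,0,14],[1,389,-322,-119,0,0,14],[1,389,-322,-119,0,0,14],[1,389,-322,-119,0,0,14],[1,389,-322,-119,0,0,14],[1,389,-322,-119,0,0,14]],
])

```text
t: 0.93
eef_pos: [0.4567, -0.2482, 0.2976]
tool_rot: [0.0, 0.996, 0.091, -0.0]
contact_force: [0.8, -1.3, -0.6]
gripper_width: 0.998
grasp_force: 0.0
```

```bash
python3 - <<'E'
from h import *
c=snap("wrist","w0");print("C",-c["R"].T@c["t"],"fwd",c["R"][2],"right",c["R"][0])
for n,X in[("bush",(.569,-.157,.034)),("tail",(.442,-.152,.014))]:print(n,proj(c,np.array(X)))
print(totool((.47,.10,.30)), totool((.496,.1845,.20)))
E
```

```text
C [ 0.53224059 -0.23469822  0.47091753] fwd [-0.29342433 -0.05405879 -0.95445262] right [ 1.79376596e-01 -9.83780314e-01  5.74690227e-04]
bush [213.89772357  54.22438306]
tail [199.09080752 162.36500806]
tcp [ 0.4622 -0.2392  0.2997] xaxis [0.981 0.191 0.005] yaxis [ 0.191 -0.981 -0.002] z [ 0.005  0.003 -1.   ]
tcp [ 0.4622 -0.2392  0.2997] xaxis [0.981 0.191 0.005] yaxis [ 0.191 -0.981 -0.002] z [ 0.005  0.003 -1.   ]
[  72.6 -331.5    0.9] [ 113.8 -409.2  101.2]
```

Request:
step_arm([
  [[1,70,-330,0,0,0,0],[1,70,-330,0,0,0,0],[1,70,-330,0,0,0,0],[1,70,-330,0,0,0,0],[1,70,-330,0,0,0,0],[1,70,-330,0,0,0,0],[1,70,-330,0,0,0,0],[1,70,-330,0,0,0,0],[1,70,-330,0,0,0,0]],
])

```text
t: 1.73
eef_pos: [0.4648, 0.0953, 0.2975]
tool_rot: [-0.002, 0.995, 0.096, 0.0]
contact_force: [0.4, 1.2, 0.7]
gripper_width: 1.001
grasp_force: 0.0
```

```bash
python3 - <<'E'
from h import *
c=snap("wrist","w1");print("C",-c["R"].T@c["t"])
a=load("w0")
for n,X in[("end",(.4595,.1785,.088)),("ram",(.595,.196,.285))]:print(n,proj(c,np.array(X)))
im=np.hstack([cv2.resize(c["image"],(533,400)),cv2.resize(a["image"][:200,120:300],(250,278))[:400] if 0 else cv2.copyMakeBorder(cv2.resize(a["image"][:200,120:300],(250,278)),0,122,0,0,cv2.BORDER_CONSTANT)])
cv2.imwrite("pics/w1.png",im[:,:,::-1])
E
```

```text
C [0.5401065  0.10902475 0.4709328 ]
end [198.90095598 166.59270201]
ram [110.3453493  -59.58259213]
```

View pics/w1.png

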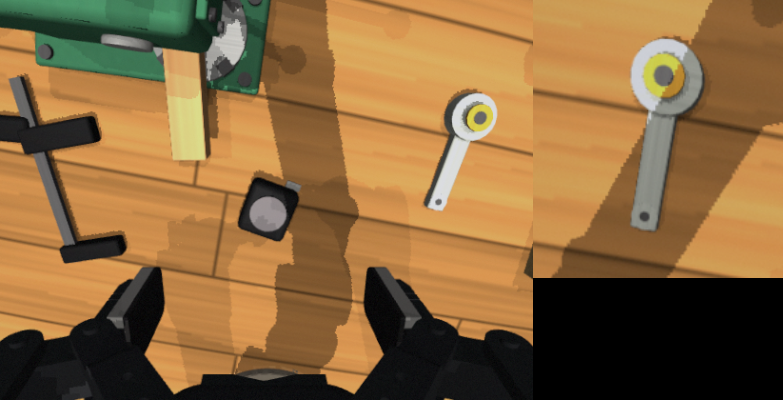

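The left view shows the timber end at (191,159) (raw pixels 200,167, as predicted), the tape at (268,212) and the link at (480,117). The right crop shows the bushing and the tail hole sharply.

```bash
python3 - <<'E'
from h import *
T=load("top0");S=load("scene0");a=load("w0");c=load("w1")
def p(n,obs):
    X,e=tri(obs);print(n,np.round(X,4),[x.tolist() for x in e])
p("bush",[(a,(212.2,54)),(c,(504.3,122.9)),])
p("bush4",[(a,(212.2,54)),(c,(504.3,122.9)),(T,(322,214)),(S,(225.7,265))])
p("hole",[(a,(200,155.5)),(c,(460.2,211.2)),])
p("endL",[(T,(213.3,245)),(c,(181.8,167)),(S,(314.7,192.7))])
p("endR",[(T,(224,241.7)),(c,(218.5,168)),(S,(306,197.3))])
for q in[(181.8,167),(218.5,168),(173,52.5),(212,63)]:print(np.round(plane(c,q,.088),4))
print(totool((.496,.1845,.12)))
E
```

```text
bush [ 0.5689 -0.1557  0.0373] [[0.0, -0.3], [-0.1, 0.2]]
bush4 [ 0.5691 -0.1565  0.0356] [[1.0, -0.1], [-0.2, 0.1], [-0.1, -0.1], [0.2, -0.2]]
hole [ 0.4511 -0.1522  0.0147] [[0.0, -0.2], [-0.0, 0.2]]
endL [0.4556 0.1959 0.0872] [[-0.3, -0.1], [0.5, 0.0], [-0.1, -0.0]]
endR [0.4649 0.1595 0.092 ] [[0.5, 0.4], [-1.7, -2.4], [-0.2, -0.2]]
[0.4557 0.1963 0.088 ]
[0.4619 0.1579 0.088 ]
[0.5663 0.2185 0.088 ]
[0.5636 0.1795 0.088 ]
tcp [0.4651 0.0922 0.2972] xaxis [0.982 0.189 0.   ] yaxis [ 0.189 -0.982 -0.002] z [-0.     0.002 -1.   ]
[ 47.7 -84.5 177.4]
```

Request:
step_arm([
  [[1,25,-42,40,0,6,0],[1,50,-84,80,0,13,0],[1,50,-84,120,0,15,0],[1,50,-84,150,0,15,0],[1,50,-84,150,0,15,0],[1,50,-84,150,0,15,0]],
])

```text
t: 2.28
eef_pos: [0.4967, 0.1769, 0.1422]
tool_rot: [-0.011, 0.988, 0.09, 0.126]
contact_force: [-0.7, -0.5, 1.0]
gripper_width: 1.002
grasp_force: 0.0
```

```bash
python3 - <<'E'
from h import *
print(totool((.4985,.1846,.0537)))
E
```

```text
tcp [0.4967 0.1769 0.1422] xaxis [0.952 0.176 0.25 ] yaxis [ 0.181 -0.983  0.002] z [ 0.246  0.044 -0.968]
[-19.1  -7.4  86.4]
```

Request:
step_arm([
  [[1,-8,-7,35,0,0,0],[1,-16,-7,70,0,0,0],[1,-19,-7,86,0,0,0],[1,-19,-7,86,0,0,0],[1,-19,-7,86,0,0,0]],
])

```text
t: 2.7
eef_pos: [0.5032, 0.1852, 0.06]
tool_rot: [-0.011, 0.987, 0.089, 0.13]
contact_force: [0.3, 0.1, 0.7]
gripper_width: 1.0
grasp_force: 0.0
```

```bash
python3 - <<'E'
from h import *
print(totool((.4985,.1846,.0537)))
E
```

```text
tcp [0.5032 0.1852 0.06  ] xaxis [0.95  0.173 0.259] yaxis [ 0.179 -0.984  0.001] z [ 0.255  0.045 -0.966]
[-6.2 -0.2  4.8]
```

Close enough; close the fingers.

Request:
step_arm([
  [[0.5,-6,0,5,0,0,0],[-1,-6,0,5,0,0,0],[-1,-6,0,5,0,0,0],[-1,-6,0,5,0,0,0],[-1,-6,0,5,0,0,0],[-1,-6,0,5,0,0,0],[-1,-6,0,5,0,0,0],[-1,-6,0,5,0,0,0],[-1,-6,0,5,0,0,0]],
], force=80)

```text
t: 3.45
eef_pos: [0.4983, 0.1854, 0.0532]
tool_rot: [-0.012, 0.987, 0.09, 0.13]
contact_force: [-1.0, -0.2, 4.2]
gripper_width: 0.405
grasp_force: 79.0
```

Request:
step_arm([
  [[-1,2,0,-8,0,0,0],[-1,2,0,-8,0,0,0],[-1,-2,20,-9,0,0,0],[-1,-6,50,-10,0,0,0],[-1,-13,85,-12,0,0,0],[-1,-20,125,-14,0,0,0],[-1,-27,165,-16,0,0,0],[-1,-34,205,-17,0,0,0],[-1,-41,246,-19,0,0,0],[-1,-41,246,-19,0,0,0]],
])

```text
t: 4.28
eef_pos: [0.4966, -0.0773, 0.0598]
tool_rot: [-0.009, 0.988, 0.081, 0.129]
contact_force: [0.1, -0.5, -0.8]
gripper_width: 0.404
grasp_force: 79.4
```

```bash
python3 - <<'E'
from h import *
S=snap("scene","s1");T=snap("top","t1")
im=np.zeros((600,800,3),np.uint8)
im[:300,:400]=cv2.resize(S["image"],(400,300));im[:300,400:]=cv2.resize(T["image"],(400,300))
T0=load("top0")
im[300:,:400]=cv2.resize(T0["image"][165:295,350:450],(400,300))if 0 else im[300:,:400]
cr=T0["image"][175:290,355:445];im[300:,:235]=cv2.resize(cr,(235,300),interpolation=cv2.INTER_CUBIC)
cr=load("scene0")["image"][220:335,85:195];im[300:,400:687]=cv2.resize(cr,(287,300),interpolation=cv2.INTER_CUBIC)
cv2.imwrite("pics/s1.png",im[:,:,::-1])
print(totool((.43,-.41,.2)))
E
```

```text
tcp [ 0.4978 -0.0683  0.0603] xaxis [0.952 0.167 0.258] yaxis [ 0.173 -0.985 -0.   ] z [ 0.254  0.045 -0.966]
[ -85.5  324.9 -167.5]
```

View pics/s1.png

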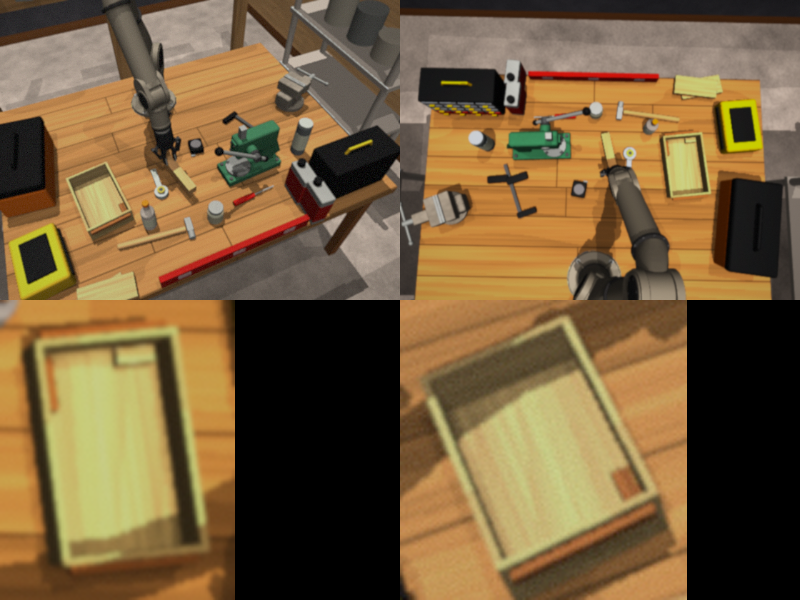

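The timber is out and held level at about (605,155) in the top panel. The crate's scrap sits at its far end, in the top-left and top-right corners of the crop, which matches the text with crate x roughly along world x.

```bash
python3 - <<'E'
from h import *
T=load("top0");S=load("scene0")
k=2.61
print(tri([(T,(423.2,185.7)),(S,(126.4,325.4))]),tri([(T,(368.8,190.3)),(S,(182.7,294.7))]))
P=np.array([plane(T,p,.08)[:2] for p in[(368.8,190.3),(423.2,185.7),(434.7,270),(378.7,277)]]);print(np.round(P,3))
c=P.mean(0);ax=P[0]+P[1]-P[2]-P[3];y=np.degrees(np.arctan2(ax[1],ax[0]));print("c",c,"yaw",y,np.linalg.norm(ax)/2,np.linalg.norm(P[0]+P[3]-P[1]-P[2])/2)
u=ax/np.linalg.norm(ax);h=c-u*(.012+.065);print("hold xy",h)
T1=load("t1");im=T1["image"]
tcp=np.array([*(h),0]);print(totool((h[0],h[1],.2)))
E
```

```text
(array([ 0.66541091, -0.47777485,  0.07265363]), [array([-1.9, -0.4]), array([-2.4,  0. ])]) (array([ 0.64343215, -0.30496973,  0.07997292]), [array([0.4, 0.1]), array([ 0.5, -0. ])])
[[ 0.644 -0.304]
 [ 0.663 -0.481]
 [ 0.39  -0.511]
 [ 0.365 -0.332]]
c [ 0.5154066  -0.40692251] yaw 5.964493563719067 0.27719466721496516 0.17977207670923834
hold xy [ 0.43882344 -0.41492374]
tcp [ 0.4978 -0.0683  0.0603] xaxis [0.952 0.167 0.258] yaxis [ 0.173 -0.985 -0.   ] z [ 0.254  0.045 -0.966]
[ -77.9  331.2 -165.5]
```

Request:
step_arm([
  [[-1,10,0,-38,0,0,0],[-1,20,20,-77,0,0,0],[-1,15,55,-100,0,0,0],[-1,3,95,-120,-0.5,0,2],[-1,-10,135,-140,-1,0,3.9],[-1,-22,175,-150,-1,0,3.9],[-1,-34,215,-155,-1,0,3.9],[-1,-46,255,-160,-1,0,3.9],[-1,-56,295,-163,-1,0,3.9],[-1,-66,332,-163,-1,0,3.9]],
])

```text
t: 5.22
eef_pos: [0.4563, -0.3995, 0.2021]
tool_rot: [-0.007, 0.99, 0.057, 0.13]
contact_force: [1.2, -0.1, -0.6]
gripper_width: 0.4
grasp_force: 80.0
```

Request:
step_arm([
  [[-1,0,0,0,0,0,0],[-1,0,0,0,0,0,0]],
])

```text
t: 5.38
eef_pos: [0.4555, -0.4001, 0.2006]
tool_rot: [-0.008, 0.99, 0.054, 0.13]
contact_force: [0.2, 1.2, -1.4]
gripper_width: 0.4
grasp_force: 80.1
```

```bash
python3 - <<'E'
from h import *
print(totool((.451,-.4135,.06)),totool((.451,-.4135,.028)))
E
```

```text
tcp [ 0.4555 -0.4001  0.2006] xaxis [0.96  0.106 0.258] yaxis [ 0.11  -0.994 -0.002] z [ 0.257  0.03  -0.966]
tcp [ 0.4555 -0.4001  0.2006] xaxis [0.96  0.106 0.258] yaxis [ 0.11  -0.994 -0.002] z [ 0.257  0.03  -0.966]
[-42.   13.1 134.2] [-50.3  13.2 165.2]
```

Request:
step_arm([
  [[-1,-13,6,40,0,0,0],[-1,-25,13,80,0,0,0],[-1,-36,13,115,0,0,0],[-1,-44,13,145,0,0,0],[-1,-49,13,160,0,0,0],[-1,-52,13,171,0,0,0],[-1,-52,13,171,0,0,0],[-1,-52,13,171,0,0,0]],
])

```text
t: 6.05
eef_pos: [0.4521, -0.4115, 0.0234]
tool_rot: [-0.008, 0.99, 0.056, 0.131]
contact_force: [0.1, -0.6, -1.8]
gripper_width: 0.402
grasp_force: 80.1
```

Request:
step_arm([
  [[0.0,0,0,0,0,0,0],[0.3,0,0,0,0,0,0],[0.3,0,0,0,0,0,0],[0.3,0,0,0,0,0,0],[0.3,0,0,0,0,0,0],[0.3,0,0,0,0,0,0]],
])

```text
t: 6.55
eef_pos: [0.4507, -0.4134, 0.0233]
tool_rot: [-0.007, 0.99, 0.055, 0.13]
contact_force: [-0.3, 0.5, 0.2]
gripper_width: 0.648
grasp_force: 0.0
```

Request:
step_arm([
  [[0.3,10,0,-40,0,0,0],[0.3,21,0,-80,0,0,0],[0.3,31,0,-120,0,0,0],[1,46,0,-174,0,-7,0],[1,46,0,-174,0,-15,0],[1,46,0,-174,0,-15,0],[1,46,0,-174,0,-15,0]],
])

```text
t: 7.13
eef_pos: [0.4541, -0.412, 0.2051]
tool_rot: [0.001, 0.998, 0.058, 0.002]
contact_force: [0.2, 0.1, -1.1]
gripper_width: 1.0
grasp_force: 0.0
```

```bash
python3 - <<'E'
from h import *
c=snap("wrist","w2");S=snap("scene","s2")
im=np.zeros((420,760,3),np.uint8);im[:,:560]=c["image"];im[:200,560:]=cv2.resize(S["image"][220:335,85:195],(200,200))
cv2.imwrite("pics/w2.png",im[:,:,::-1])
b=np.array((.569,-.1565));t=np.array((.4511,-.1522));u=(b-t)/np.linalg.norm(b-t);g=b-.105*u
print(u,np.degrees(np.arctan2(u[1],u[0])),np.linalg.norm(b-t),g)
print(totool((*g,.15)))
E
```

```text
[ 0.99933557 -0.03644735] -2.0887421514106337 0.11797838785133483 [ 0.46406976 -0.15267303]
tcp [ 0.4495 -0.4129  0.2019] xaxis [ 0.994  0.111 -0.   ] yaxis [ 0.111 -0.994 -0.002] z [-0.     0.002 -1.   ]
[  43.5 -256.9   52.3]
```

View pics/w2.png

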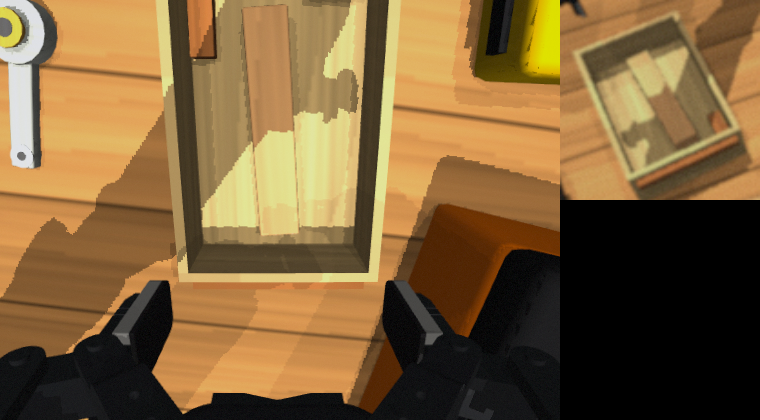

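The timber lies flat and free in the crate, centre near (270,120) in the wrist view, and the link is undisturbed at the upper left. Next is the link.

Request:
step_arm([
  [[1,43,-257,50,0,0,8.5],[1,43,-257,50,0,0,8.5],[1,43,-257,50,0,0,8.5],[1,43,-257,50,0,0,8.5],[1,43,-257,50,0,0,8.5],[1,43,-257,50,0,0,8.5],[1,43,-257,50,0,0,8.5],[1,43,-257,50,0,0,8.5],[1,43,-257,50,0,0,8.5]],
])

```text
t: 7.98
eef_pos: [0.4624, -0.1534, 0.1519]
tool_rot: [-0.001, 1.0, -0.019, -0.001]
contact_force: [-0.0, -0.3, 0.1]
gripper_width: 0.999
grasp_force: 0.0
```

Request:
step_arm([
  [[1,0,0,30,0,7,0],[1,0,0,50,0,14,0],[1,0,0,60,0,15,0],[1,0,0,60,0,15,0],[1,0,0,60,0,15,0]],
])

```text
t: 8.4
eef_pos: [0.4622, -0.1551, 0.0923]
tool_rot: [0.002, 0.992, -0.02, 0.128]
contact_force: [1.2, 1.0, 0.2]
gripper_width: 1.0
grasp_force: 0.0
```

```bash
python3 - <<'E'
from h import *
c=snap("wrist","w3");hsv=cv2.cvtColor(c["image"],cv2.COLOR_RGB2HSV)
print(totool((.464,-.1527,.003)))
m=cv2.inRange(hsv,(24,130,100),(34,255,255));n,l,s,ce=cv2.connectedComponentsWithStats(m)
for i in range(1,n):
    if s[i,4]>60:print(s[i].tolist(),ce[i],plane(c,ce[i],.034))
print(proj(c,np.array((.569,-.1565,.034))))
E
```

```text
tcp [ 0.4647 -0.1548  0.0936] xaxis [ 0.965 -0.039  0.258] yaxis [-0.04  -0.999 -0.   ] z [ 0.258 -0.01  -0.966]
[-24.1  -2.1  87.4]
[249, 59, 49, 51, 1456] [272.85370879  84.31181319] [ 0.56833069 -0.15707169  0.034     ]
[271.9513898   83.34035345]
```

Request:
step_arm([
  [[1,-9,-2,35,0,0,0],[1,-17,-2,62,0,0,0],[1,-22,-2,80,0,0,0],[1,-24,-2,87,0,0,0],[1,-24,-2,87,0,0,0],[1,-24,-2,87,0,0,0]],
])

```text
t: 8.95
eef_pos: [0.466, -0.1515, 0.0035]
tool_rot: [0.002, 0.991, -0.018, 0.131]
contact_force: [0.9, 0.0, 0.4]
gripper_width: 0.999
grasp_force: 0.0
```

Request:
step_arm([
  [[0,0,0,0,0,0,0],[-0.3,0,0,0,0,0,0],[-1,0,0,0,0,0,0],[-1,0,0,0,0,0,0],[-1,0,0,0,0,0,0],[-1,0,0,0,0,0,0],[-1,0,0,0,0,0,0],[-1,0,0,0,0,0,0]],
], force=110)

```text
t: 9.62
eef_pos: [0.4636, -0.1509, 0.0028]
tool_rot: [0.002, 0.991, -0.018, 0.13]
contact_force: [0.1, 0.4, 1.1]
gripper_width: 0.001
grasp_force: 0.0
```

```bash
python3 - <<'E'
from h import *
c=snap("wrist","w4");hsv=cv2.cvtColor(c["image"],cv2.COLOR_RGB2HSV)
print(totool((.464,-.1527,.003)))
m=cv2.inRange(hsv,(24,130,100),(34,255,255));n,l,s,ce=cv2.connectedComponentsWithStats(m)
for i in range(1,n):
    if s[i,4]>60:print(s[i].tolist(),ce[i],plane(c,ce[i],.034))
E
```

```text
tcp [ 0.4636 -0.1509  0.0028] xaxis [ 0.965 -0.036  0.259] yaxis [-0.037 -0.999 -0.001] z [ 0.259 -0.009 -0.966]
[ 0.5  1.8 -0.1]
[243, 0, 77, 62, 2845] [280.99683656  29.76414763] [ 0.56509489 -0.15683307  0.034     ]
```

```bash
python3 - <<'E'
from h import *
c=load("w4");S=snap("scene","s4")
im=np.zeros((420,800,3),np.uint8);im[:,:560]=c["image"];im[:240,560:]=cv2.resize(S["image"][210:290,180:260],(240,240),interpolation=cv2.INTER_CUBIC)
cv2.imwrite("pics/w4.png",im[:,:,::-1])
E
```

```text
(no output)
```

View pics/w4.png

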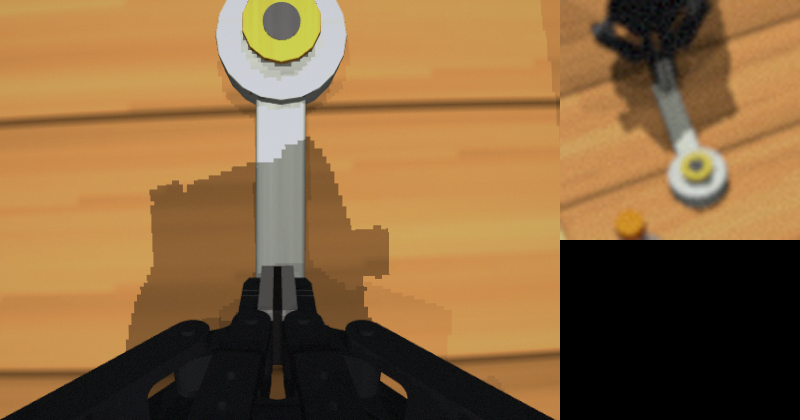

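The wrist view shows the shut fingertips at (277,290) resting over the tail rather than astride it, so the link was not gripped. It lies where it was. I'll lift, open partly and go in lower.

Request:
step_arm([
  [[-1,5,0,-19,0,0,0],[-0.1,8,2,-32,0,0,0],[-0.1,8,2,-32,0,0,0],[-0.1,8,2,-32,0,0,0],[-0.1,8,2,-32,0,0,0]],
])

```text
t: 10.13
eef_pos: [0.4627, -0.153, 0.0353]
tool_rot: [0.002, 0.991, -0.019, 0.13]
contact_force: [0.4, -0.2, -0.4]
gripper_width: 0.447
grasp_force: 0.0
```

```bash
python3 - <<'E'
from h import *
c=snap("wrist","w5");hsv=cv2.cvtColor(c["image"],cv2.COLOR_RGB2HSV)
m=cv2.inRange(hsv,(24,130,100),(34,255,255));n,l,s,ce=cv2.connectedComponentsWithStats(m)
for i in range(1,n):
    if s[i,4]>60:print(s[i].tolist(),ce[i],plane(c,ce[i],.034))
print(totool((.464,-.1527,-.002)))
for p in[(.464,-.153,.014),(.451,-.152,.014)]:print(proj(c,np.array(p)))
cv2.imwrite("pics/w5.png",c["image"][:,:,::-1])
E
```

```text
[244, 18, 65, 66, 2513] [276.0775965   50.92877039] [ 0.56829205 -0.15695115  0.034     ]
tcp [ 0.4625 -0.1528  0.0351] xaxis [ 0.966 -0.036  0.258] yaxis [-0.037 -0.999 -0.001] z [ 0.258 -0.009 -0.966]
[-8.1 -0.1 36.2]
[276.35260333 249.21928954]
[275.48995116 271.77091476]
```

View pics/w5.png

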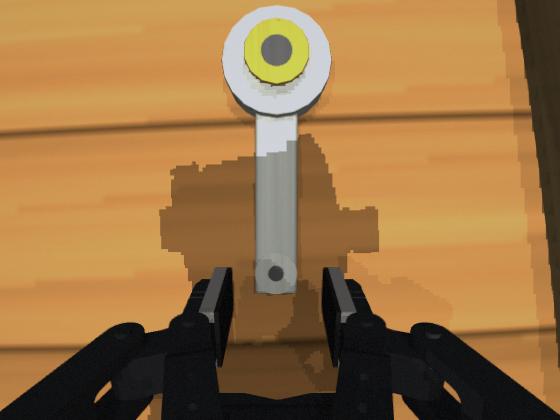

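The wrist view shows the tail end (hole at 275,273) between the half-open fingers (215 and 340), with the link unmoved. I'll descend and watch the force.

Request:
step_arm([
  [[-0.1,-4,0,18,0,0,0],[-0.1,-8,0,34,0,0,0],[-0.1,-8,0,36,0,0,0],[-0.1,-8,0,36,0,0,0],[-0.1,-8,0,36,0,0,0]],
])

```text
t: 10.6
eef_pos: [0.4642, -0.1524, -0.0018]
tool_rot: [0.002, 0.991, -0.018, 0.13]
contact_force: [-0.7, -1.5, 0.4]
gripper_width: 0.445
grasp_force: 0.0
```

Request:
step_arm([
  [[-0.1,-1,0,4,0,0,0],[-0.1,-1,0,4,0,0,0],[-0.1,-1,0,4,0,0,0]],
])

```text
t: 10.85
eef_pos: [0.4647, -0.1529, -0.0051]
tool_rot: [0.002, 0.991, -0.018, 0.131]
contact_force: [-0.1, -0.2, -0.5]
gripper_width: 0.453
grasp_force: 0.0
```

No contact yet. Close here to test.

Request:
step_arm([
  [[-0.4,0,0,0,0,0,0],[-0.6,0,0,0,0,0,0],[-0.6,0,0,0,0,0,0],[-0.6,0,0,0,0,0,0]],
], force=30)

```text
t: 11.18
eef_pos: [0.4648, -0.153, -0.005]
tool_rot: [0.002, 0.991, -0.019, 0.131]
contact_force: [0.3, -0.4, -0.3]
gripper_width: 0.199
grasp_force: 0.0
```

Request:
step_arm([
  [[-0.2,0,0,0,0,0,0],[-0.2,0,0,0,0,0,0],[-0.2,-1,0,4,0,0,0],[-0.2,-1,0,5,0,0,0],[-0.2,-1,0,5,0,0,0]],
])

```text
t: 11.6
eef_pos: [0.4648, -0.1528, -0.0106]
tool_rot: [0.002, 0.991, -0.018, 0.13]
contact_force: [-1.1, 0.0, -0.1]
gripper_width: 0.4
grasp_force: 0.0
```

```bash
python3 - <<'E'
from h import *
c=snap("wrist","w6")
S=snap("scene","s6")
im=np.zeros((420,800,3),np.uint8);im[:,:560]=c["image"];im[:240,560:]=cv2.resize(S["image"][210:290,180:260],(240,240),interpolation=cv2.INTER_CUBIC)
cv2.imwrite("pics/w6.png",im[:,:,::-1])
o=__import__("station").bot.get_obs();print(o["eef_pos"],o["contact_force"],o["gripper_width"])
print(proj(c,o["eef_pos"]))
for x in(.4385,.4385):
  for y in(-.140,-.164):print(proj(c,np.array((x,y,.014))))
E
```

```text
[ 0.46497752 -0.15294401 -0.01032964] [0.44456618 0.34348072 1.10808685] 0.39966944150364453
[276.54640176 257.17892455]
[250.0635304  324.67132975]
[303.08081171 322.71835658]
[250.0635304  324.67132975]
[303.08081171 322.71835658]
```

View pics/w6.png

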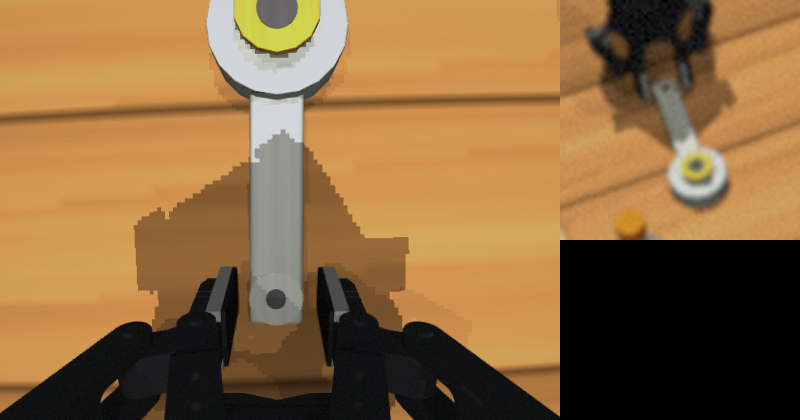

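The half-open tips at (237,270) and (318,270) flank the tail near its hole (275,298) and still touch nothing. I'll lower further in small steps.

Request:
step_arm([
  [[-0.2,-1,0,3,0,0,0],[-0.2,-1,0,5,0,0,0],[-0.2,-1,0,5,0,0,0],[-0.6,-1,0,5,0,0,0],[-0.6,-1,0,5,0,0,0],[-0.6,-1,0,5,0,0,0],[-0.6,-1,0,5,0,0,0]],
])

```text
t: 12.28
eef_pos: [0.4653, -0.1529, -0.0152]
tool_rot: [0.002, 0.991, -0.018, 0.131]
contact_force: [-1.7, 0.8, 4.1]
gripper_width: 0.25
grasp_force: 29.4
```

Gripped at 24 mm. I'll regrip a few mm deeper for a solid hold.

Request:
step_arm([
  [[-0.3,0,0,0,0,0,0],[-0.3,0,0,0,0,0,0],[-0.3,-1,0,3,0,0,0],[-0.3,-1,0,5,0,0,0],[-0.3,-1,0,5,0,0,0]],
])

```text
t: 12.7
eef_pos: [0.4656, -0.1529, -0.0208]
tool_rot: [0.002, 0.991, -0.018, 0.13]
contact_force: [-0.1, 0.1, 0.2]
gripper_width: 0.352
grasp_force: 0.0
```

Request:
step_arm([
  [[-1,0,0,0,0,0,0],[-1,0,0,0,0,0,0],[-1,0,0,0,0,0,0],[-1,0,0,0,0,0,0],[-1,0,0,0,0,0,0]],
], force=110)

```text
t: 13.12
eef_pos: [0.4655, -0.1529, -0.0201]
tool_rot: [0.002, 0.991, -0.018, 0.131]
contact_force: [-3.2, 0.8, 6.5]
gripper_width: 0.23
grasp_force: 107.8
```

Request:
step_arm([
  [[-1,5,0,-19,0,0,0],[-1,11,0,-40,0,0,0],[-1,16,0,-60,0,0,0],[-1,16,-25,-60,0,0,0],[-1,18,-65,-59,0,0,0],[-1,22,-105,-58,0,0,0],[-1,25,-145,-57,0,0,0],[-1,28,-185,-56,0,0,0],[-1,31,-220,-55,0,0,0],[-1,33,-243,-55,0,0,0]],
])

```text
t: 13.95
eef_pos: [0.4921, 0.0937, 0.0415]
tool_rot: [0.001, 0.991, -0.016, 0.131]
contact_force: [-0.3, 0.3, -1.6]
gripper_width: 0.235
grasp_force: 108.4
```

Request:
step_arm([
  [[-1,0,0,0,0,0,0],[-1,0,0,0,0,0,0]],
])

```text
t: 14.12
eef_pos: [0.4918, 0.091, 0.0412]
tool_rot: [0.002, 0.991, -0.017, 0.13]
contact_force: [0.0, -1.2, -3.2]
gripper_width: 0.229
grasp_force: 108.5
```

```bash
cat >> h.py <<'E'
def yel(c,lo=(24,130,100),hi=(34,255,255),amin=60,win=None):
    m=cv2.inRange(cv2.cvtColor(c["image"],cv2.COLOR_RGB2HSV),lo,hi)
    n,l,s,ce=cv2.connectedComponentsWithStats(m)
    return [(s[i].tolist(),np.round(ce[i],1)) for i in range(1,n) if s[i,4]>amin]
E
python3 - <<'E'
from h import *
c=snap("wrist","w7");T=snap("top","t7");S=snap("scene","s7")
print(totool((.5,.0,.05)))
print(yel(c))
e=np.array((.595,.086,.096));print("exp",proj(c,e),proj(T,e),proj(S,e))
w=lambda C,e,r:[(s,q) for s,q in yel(C,(20,110,80),(36,255,255),6) if np.linalg.norm(q-proj(C,e))<r]
print(w(T,e,15),w(S,e,15))
def crop(C,r):
    u=proj(C,e).astype(int);return cv2.resize(C["image"][u[1]-r:u[1]+r,u[0]-r:u[0]+r],(240,240),interpolation=cv2.INTER_CUBIC)
im=np.zeros((480,800,3),np.uint8);im[:420,:560]=c["image"];im[:240,560:]=crop(T,35);im[240:,560:]=crop(S,35);cv2.imwrite("pics/w7.png",im[:,:,::-1])
E
```

```text
tcp [0.4916 0.0874 0.0408] xaxis [ 0.966 -0.038  0.257] yaxis [-0.039 -0.999  0.001] z [ 0.257 -0.011 -0.966]
[13.8 87.  -5.7]
[([233, 0, 89, 45, 2398], array([276.6,  21.2]))]
exp [279.74078527  -4.96806188] [248.61710336 201.8971026 ] [302.3841466 233.3167567]
[([238, 188, 1, 12, 12], array([238. , 193.5])), ([245, 197, 9, 10, 57], array([248.9, 201.7]))] [([297, 231, 9, 9, 57], array([301. , 235.2]))]
```

View pics/w7.png

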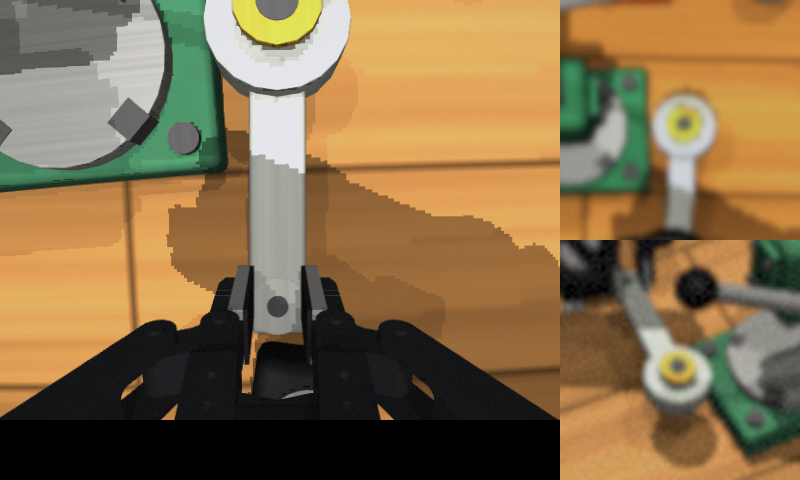

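```bash
python3 - <<'E'
from h import *
c=load("w7");T=load("t7");S=load("s7")
b,e=tri([(T,(248.9,201.7)),(S,(301,235.2))]);print("bush",b,e)
# hole in wrist; bush flange centre in wrist approx by grey bore (277,2)?
for z in(.065,.07,.075,.08):print(z,plane(c,(277.5,306.5),z))
# plate: ellipse of grey in top0/w1?
t0=load("top0");
m=cv2.inRange(cv2.cvtColor(t0["image"],cv2.COLOR_RGB2HSV),(0,0,110),(180,60,255))
# plate right rim points in wrist view w7: (165,40) , (55,167), (0,157)
for p in[(166,45),(135,140),(60,168),(5,158)]:print("rim",np.round(plane(c,p,.05),4))
P=np.array([plane(c,p,.05)[:2] for p in[(166,45),(60,168),(5,158),(152,100)]])
A=np.c_[2*P,np.ones(len(P))];s=np.linalg.lstsq(A,(P**2).sum(1),rcond=None)[0];print("circ",s[:2],np.sqrt(s[2]+s[:2]@s[:2]))
E
```

```text
bush [0.59596605 0.08338029 0.08934467] [array([0.6, 0.2]), array([ 0.7, -0.1])]
0.065 [0.47315811 0.09101285 0.065     ]
0.07 [0.47463767 0.09096325 0.07      ]
0.075 [0.47611723 0.09091365 0.075     ]
0.08 [0.47759679 0.09086405 0.08      ]
rim [0.5985 0.1409 0.05  ]
rim [0.553  0.1579 0.05  ]
rim [0.5409 0.1963 0.05  ]
rim [0.5472 0.2247 0.05  ]
circ [0.59980514 0.19969235] 0.05853855627210073
```

Bush measured at (0.596, 0.083, 0.089), held with a slight droop. The ram axis is at about (0.595, 0.196), and the plate rim agrees. I'll slide in under the ram.

Request:
step_arm([
  [[-1,1,0,-4,0,0,0],[-1,1,-15,-4,0,0,0],[-1,0,-40,-4,0,0,0],[-1,-2,-65,-5,0,0,0],[-1,-3,-90,-5,0,0,0],[-1,-4,-112,-5,0,0,0],[-1,-4,-112,-5,0,0,0],[-1,-4,-112,-5,0,0,0],[-1,-4,-112,-5,0,0,0]],
])

```text
t: 15.02
eef_pos: [0.4913, 0.1997, 0.0451]
tool_rot: [0.003, 0.991, -0.019, 0.13]
contact_force: [-0.1, -1.3, -3.6]
gripper_width: 0.227
grasp_force: 108.6
```

```bash
python3 - <<'E'
from h import *
T=snap("top","t8");S=snap("scene","s8");c=snap("wrist","w8")
e=np.array((.595,.196,.092));print(proj(S,e),totool((.4906,.200,.045)))
print([(s,q) for s,q in yel(S,(20,110,80),(36,255,255),6) if np.linalg.norm(q-proj(S,e))<20])
E
```

```text
tcp [0.4915 0.1991 0.0451] xaxis [ 0.965 -0.039  0.258] yaxis [-0.04  -0.999  0.   ] z [ 0.258 -0.011 -0.966]
[334.54385266 222.56765621] [-0.9 -0.9 -0.2]
[]
```

Request:
step_arm([
  [[-1,-1,0,4,0,0,0],[-1,-2,0,7,0,0,0],[-1,-3,0,10,0,0,0],[-1,-3,0,12,0,0,0],[-1,-3,0,12,0,0,0],[-1,-3,0,12,0,0,0]],
])

```text
t: 15.67
eef_pos: [0.4918, 0.2005, 0.0329]
tool_rot: [0.002, 0.991, -0.019, 0.13]
contact_force: [-0.8, -1.8, -1.2]
gripper_width: 0.232
grasp_force: 108.7
```

Request:
step_arm([
  [[-1,-1,0,2,0,0,0],[-1,-1,0,3,0,0,0],[-1,-1,0,3,0,0,0],[-1,-1,0,3,0,0,0]],
])

```text
t: 16.0
eef_pos: [0.4916, 0.201, 0.0299]
tool_rot: [0.002, 0.991, -0.019, 0.131]
contact_force: [-0.7, -2.4, 1.3]
gripper_width: 0.234
grasp_force: 109.3
```

```bash
python3 - <<'E'
from h import *
S=snap("scene","s9");c=snap("wrist","w9");print(totool((.5,.2,.03)))
e=np.array((.595,.196,.084));u=proj(S,e).astype(int);print(u)
im=np.zeros((480,800,3),np.uint8);im[:420,:560]=c["image"];im[:240,560:]=cv2.resize(S["image"][u[1]-35:u[1]+35,u[0]-35:u[0]+35],(240,240),interpolation=cv2.INTER_CUBIC);cv2.imwrite("pics/w9.png",im[:,:,::-1])
E
```

```text
tcp [0.4916 0.201  0.0299] xaxis [ 0.965 -0.036  0.259] yaxis [-0.038 -0.999 -0.   ] z [ 0.259 -0.009 -0.966]
[8.2 0.7 2.1]
[334 224]
```

View pics/w9.png

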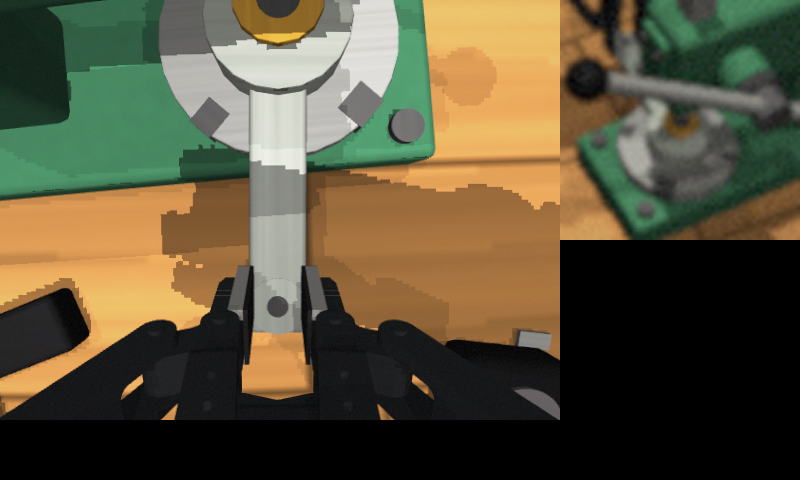

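The link sits on the plate with the boss (204 to 353) concentric with the plate rim (159 to 399) laterally. I'll check fore-aft numerically.

```bash
python3 - <<'E'
from h import *
c=load("w9");S=load("s9")
print("rimF",plane(c,(279,156),.05),"L",plane(c,(159,15),.05),"R",plane(c,(399,20),.05))
print("bossF top",plane(c,(278,82),.072),"bot",plane(c,(278,93),.05),"flange front",plane(c,(278,44),.084))
print("scene bush",plane(S,(334.9,226.3),.084),[(s,q,plane(S,q,.084)) for s,q in yel(S,(15,90,40),(36,255,255),4) if np.linalg.norm(q-[334.9,226])<12])
E
```

```text
rimF [0.54095979 0.19786909 0.05      ] L [0.60752333 0.25009245 0.05      ] R [0.60101674 0.14074884 0.05      ]
bossF top [0.56741941 0.19735502 0.072     ] bot [0.56946394 0.1972243  0.05      ] flange front [0.57732527 0.19700061 0.084     ]
scene bush [0.6031756  0.19369461 0.084     ] [([330, 222, 10, 7, 46], array([334.1, 225.4]), array([0.59905537, 0.19306133, 0.084     ]))]
```

Within about 2 mm of the ram axis. Release and retreat.

Request:
step_arm([
  [[-0.3,0,0,0,0,0,0],[0.1,0,0,0,0,0,0],[0.1,0,0,0,0,0,0],[0.1,0,0,0,0,0,0],[0.1,0,0,-20,0,0,0],[0.1,0,0,-60,0,0,0],[0.1,0,0,-100,0,0,0],[0.1,0,0,-140,0,0,0],[0.1,0,0,-180,0,0,0],[0.1,0,0,-180,0,0,0]],
])

```text
t: 16.93
eef_pos: [0.4467, 0.2063, 0.2112]
tool_rot: [-0.001, 0.991, -0.018, 0.136]
contact_force: [1.3, 0.8, -0.0]
gripper_width: 0.552
grasp_force: 0.0
```

```bash
python3 - <<'E'
from h import *
c=snap("wrist","w10");S=snap("scene","s10");T=snap("top","t10")
for C in(S,):print([(s,q,plane(S,q,.084)) for s,q in yel(S,(15,90,40),(36,255,255),4) if np.linalg.norm(q-[334.9,226])<12])
print([(s,q,plane(c,q,.084)) for s,q in yel(c,(15,90,40),(36,255,255),60)])
# lever: ball (black) from T,S
b=np.array((.689,.048,.324));print(proj(T,b),proj(S,b))
for C in(T,S):
    u=proj(C,b);g=cv2.inRange(C["image"],(0,0,0),(45,45,45));n,l,s,ce=cv2.connectedComponentsWithStats(g)
    print([(s[i].tolist(),np.round(ce[i],1)) for i in range(1,n) if np.linalg.norm(ce[i]-u)<15 and s[i,4]>10])
print(totool((.68,.03,.4)))
E
```

```text
[([330, 222, 9, 7, 48], array([333.8, 225.2]), array([0.59798529, 0.19257406, 0.084     ]))]
[([0, 0, 560, 411, 130326], array([321.4, 208.1]), array([0.46926524, 0.16775772, 0.084     ])), ([267, 71, 34, 13, 279], array([283.9,  76.4]), array([0.58314569, 0.19594433, 0.084     ])), ([81, 385, 15, 21, 100], array([ 88.6, 394.6]), array([0.30915662, 0.38133173, 0.084     ])), ([459, 385, 14, 20, 90], array([465.3, 394.1]), array([0.29860464, 0.04362219, 0.084     ])), ([401, 394, 30, 26, 514], array([411.5, 408.9]), array([0.28760147, 0.09248868, 0.084     ])), ([125, 396, 30, 24, 406], array([140.7, 411.2]), array([0.29324449, 0.33449485, 0.084     ]))]
[261.04987689 155.56257321] [307.26516625 211.70332246]
[([256, 151, 10, 10, 78], array([260.6, 155.7]))]
[([301, 206, 12, 12, 106], array([306.5, 211.9]))]
tcp [0.4449 0.2027 0.2039] xaxis [ 0.965 -0.036  0.26 ] yaxis [-0.037 -0.999 -0.001] z [ 0.26  -0.009 -0.966]
[ 284.1  163.6 -126.8]
```

Link stays put after release (bushing at 0.597, 0.193 by the scene camera). Now up, untilt and go over to the lever.

Request:
step_arm([
  [[0.1,11,0,-40,0,0,0],[-1,22,0,-80,0,0,0],[-1,32,0,-120,0,-5,0],[-1,43,0,-160,0,-10,0],[-1,52,0,-193,0,-15,0],[-1,52,0,-193,0,-15,0],[-1,52,0,-193,0,-15,0],[-1,52,0,-193,0,-15,0]],
])

```text
t: 17.75
eef_pos: [0.4448, 0.2024, 0.4009]
tool_rot: [0.0, 1.0, -0.019, -0.002]
contact_force: [-0.2, 0.8, -0.6]
gripper_width: 0.002
grasp_force: 0.0
```

```bash
python3 - <<'E'
from h import *
T=load("t10");S=load("s10")
b,e=tri([(T,(260.6,155.7)),(S,(306.5,211.9))]);print(b,e)
a=np.radians(2.4);d=np.array((np.sin(a),-np.cos(a)))
p=b[:2]-.177*d;print("pivot",p);g=p+.145*d;print("grip",g)
u=p-np.array((.595,.196));print("press",u@[np.cos(a),np.sin(a)],u@-d)
print(totool((*g,.36)))
E
```

```text
[0.68833364 0.04786026 0.32276662] [array([0.5, 0.2]), array([ 0.6, -0.1])]
pivot [0.68092165 0.224705  ]
grip [0.68699362 0.07983219]
press 0.08704831929262757 0.025081792062703587
tcp [0.4448 0.2024 0.4009] xaxis [ 0.999 -0.037 -0.004] yaxis [-0.037 -0.999  0.001] z [-0.004 -0.001 -1.   ]
[246.7 113.4  40.1]
```

Request:
step_arm([
  [[-1,40,18,0,0,0,0],[-1,80,36,0,0,0,0],[-1,118,54,0,0,0,0],[-1,156,72,0,0,0,0],[-1,194,90,0,0,0,0],[-1,230,106,0,0,0,0],[-1,247,113,10,0,0,0],[-1,247,113,40,0,0,0],[-1,247,113,40,0,0,0],[-1,247,113,40,0,0,0]],
])

```text
t: 18.58
eef_pos: [0.6855, 0.0811, 0.3596]
tool_rot: [0.0, 1.0, -0.018, -0.004]
contact_force: [0.2, 0.3, -0.0]
gripper_width: 0.001
grasp_force: 0.0
```

```bash
python3 - <<'E'
from h import *
print(totool((.687,.080,.30)))
E
```

```text
tcp [0.6855 0.0811 0.3596] xaxis [ 0.999 -0.036 -0.007] yaxis [-0.036 -0.999  0.001] z [-0.007 -0.001 -1.   ]
[ 1.9  1.  59.6]
```

Request:
step_arm([
  [[-1,2,1,20,0,0,0],[-1,2,1,40,0,0,0],[-1,2,1,50,0,0,0],[-1,2,1,60,0,0,0],[-1,2,1,70,0,0,0],[-1,2,1,80,0,0,0],[-1,2,1,90,0,0,0],[-1,2,1,90,0,0,0]],
])

```text
t: 19.25
eef_pos: [0.6896, 0.0797, 0.272]
tool_rot: [-0.0, 1.0, -0.019, -0.0]
contact_force: [1.1, 1.4, 0.5]
gripper_width: 0.0
grasp_force: 1.0
```

```bash
cat > lev.py <<'E'
from h import *
import sys
tag=sys.argv[1];T=snap("top","t"+tag);S=snap("scene","s"+tag)
p=np.array((.681,.2247,.187));a=np.radians(2.4);d=np.array((np.sin(a),-np.cos(a),0));zz=np.array((0,0,1.))
def ballpts(C):
    g=cv2.inRange(C["image"],(0,0,0),(50,50,50));n,l,s,ce=cv2.connectedComponentsWithStats(g)
    return [(ce[i],s[i,4]) for i in range(1,n) if s[i,4]>20]
for C in(T,S):
    best=[]
    for c,A in ballpts(C):
        for th in np.linspace(-.05,1.3,136):
            X=p+.222*(np.cos(.646-th)*d+np.sin(.646-th)*zz);best.append((round(np.linalg.norm(proj(C,X)-c),1),round(th,2),int(A)))
    print(sorted(best)[:2])
from station import bot
o=bot.get_obs();print(np.round(o["eef_pos"],4),np.round(o["contact_force"],1),np.round(o["t"],2))
E
python3 lev.py 11
```

```text
[(np.float64(27.1), np.float64(-0.05), 37), (np.float64(27.6), np.float64(-0.04), 37)]
[(np.float64(0.8), np.float64(0.03), 98), (np.float64(0.9), np.float64(0.04), 98)]
[0.6898 0.0806 0.2736] [0.2 2.  0.6] 19.35
```

Request:
step_arm([
  [[-1,0,0,12,0,0,0],[-1,0,0,24,0,0,0],[-1,0,0,36,0,0,0],[-1,0,0,48,0,0,0],[-1,0,0,60,0,0,0],[-1,0,0,72,0,0,0],[-1,0,0,72,0,0,0]],
])

```text
t: 19.93
eef_pos: [0.6903, 0.0789, 0.2008]
tool_rot: [-0.0, 1.0, -0.019, 0.0]
contact_force: [1.6, -0.3, 3.1]
gripper_width: -0.0
grasp_force: 2.0
```

```bash
python3 lev.py 12
```

```text
[(np.float64(24.3), np.float64(-0.05), 36), (np.float64(24.8), np.float64(-0.04), 36)]
[(np.float64(0.7), np.float64(0.41), 83), (np.float64(0.8), np.float64(0.4), 83)]
[0.6904 0.0795 0.2024] [ 0.9 -1.5  4.5] 20.03
```

Request:
step_arm([
  [[-1,0,0,12,0,0,0],[-1,0,0,25,0,0,0],[-1,0,0,38,0,0,0],[-1,0,0,51,0,0,0],[-1,0,0,64,0,0,0],[-1,0,0,77,0,0,0],[-1,0,0,90,0,0,0],[-1,0,0,100,0,0,0],[-1,0,0,110,0,0,0],[-1,0,0,110,0,0,0]],
])

```text
t: 20.87
eef_pos: [0.6925, 0.0799, 0.0931]
tool_rot: [-0.001, 1.0, -0.019, 0.003]
contact_force: [3.1, -2.1, 7.4]
gripper_width: -0.0
grasp_force: 3.9
```

```bash
python3 lev.py 13
```

```text
[(np.float64(24.5), np.float64(-0.05), 40), (np.float64(24.9), np.float64(-0.04), 40)]
[(np.float64(0.8), np.float64(1.11), 72), (np.float64(0.9), np.float64(1.1), 72)]
[0.6926 0.0795 0.0939] [ 2.6 -1.9  8.4] 20.97
```

Request:
step_arm([
  [[-1,0,0,5,0,0,0],[-1,0,0,10,0,0,0],[-1,0,0,15,0,0,0],[-1,0,0,18,0,0,0],[-1,0,0,18,0,0,0]],
])

```text
t: 21.38
eef_pos: [0.6933, 0.0805, 0.0767]
tool_rot: [-0.001, 1.0, -0.019, 0.004]
contact_force: [3.7, 0.1, 10.1]
gripper_width: 0.002
grasp_force: 4.3
```

Request:
step_arm([
  [[-1,0,0,3,0,0,0],[-1,0,0,5,0,0,0],[-1,0,0,5,0,0,0]],
])

```text
t: 21.63
eef_pos: [0.6938, 0.0813, 0.073]
tool_rot: [-0.002, 1.0, -0.019, 0.004]
contact_force: [1.9, -1.2, 16.0]
gripper_width: 0.001
grasp_force: 6.7
```

```bash
python3 lev.py 14
```

```text
[(np.float64(24.9), np.float64(-0.05), 42), (np.float64(25.3), np.float64(-0.04), 42)]
[(np.float64(0.9), np.float64(1.22), 77), (np.float64(1.0), np.float64(1.21), 77)]
[0.6938 0.0812 0.0731] [ 1.5  0.3 15.6] 21.73
```

Request:
step_arm([
  [[-1,0,0,2,0,0,0],[-1,0,0,4,0,0,0],[-1,0,0,4,0,0,0],[-1,0,0,4,0,0,0]],
])

```text
t: 22.07
eef_pos: [0.6942, 0.0823, 0.071]
tool_rot: [-0.002, 1.0, -0.018, 0.005]
contact_force: [-2.2, 0.5, 25.2]
gripper_width: -0.004
grasp_force: 10.1
```

At the stop (25 N with little travel). Let the lever back up, following it.

Request:
step_arm([
  [[-1,0,0,-15,0,0,0],[-1,0,0,-35,0,0,0],[-1,0,0,-55,0,0,0],[-1,0,0,-75,0,0,0],[-1,0,0,-95,0,0,0],[-1,0,0,-115,0,0,0],[-1,0,0,-135,0,0,0],[-1,0,0,-155,0,0,0],[-1,0,0,-175,0,0,0],[-1,0,0,-195,0,0,0]],
])

```text
t: 22.9
eef_pos: [0.6891, 0.0799, 0.2606]
tool_rot: [-0.0, 1.0, -0.018, -0.0]
contact_force: [0.2, -0.2, 0.4]
gripper_width: -0.002
grasp_force: 0.0
```

Request:
step_arm([
  [[-1,0,0,-20,0,0,0],[-1,0,0,-40,0,0,0],[-1,0,0,-65,0,0,0],[-1,0,0,-100,0,0,0],[-1,0,0,-130,0,0,0],[-1,-30,0,-130,0,0,0],[-1,-70,10,-130,0,0,0],[-1,-110,60,-130,0,0,0],[-1,-120,100,-130,0,0,0],[-1,-120,120,-130,0,0,0]],
])

```text
t: 23.73
eef_pos: [0.5626, -0.0354, 0.3904]
tool_rot: [-0.0, 1.0, -0.017, 0.0]
contact_force: [1.0, -0.5, 0.1]
gripper_width: -0.002
grasp_force: 0.0
```

```bash
python3 lev.py 15; python3 - <<'E'
from h import *
S=load("s15");T=load("t15");S0=load("s10")
for C in(S0,S):
    for s,q in yel(C,(15,90,40),(36,255,255),4):
        if np.linalg.norm(q-[334.9,226])<14:print(s,q,"z.084",plane(C,q,.084).round(4),"z.076",plane(C,q,.076).round(4))
for n,z in(("hammer",0),):pass
d=cv2.absdiff(load("scene0")["image"],S["image"]).max(2)
n,l,s,ce=cv2.connectedComponentsWithStats((cv2.GaussianBlur(d,(5,5),0)>50).astype(np.uint8))
print([(s[i].tolist()) for i in range(1,n) if s[i,4]>25])
E
```

```text
[(np.float64(0.3), np.float64(-0.01), 81), (np.float64(0.5), np.float64(-0.02), 81)]
[(np.float64(0.6), np.float64(0.0), 90), (np.float64(0.9), np.float64(-0.01), 90)]
[ 0.5634 -0.0442  0.39  ] [ 1.  -0.5 -0.7] 23.83
[330, 222, 9, 7, 48] [333.8 225.2] z.084 [0.598  0.1926 0.084 ] z.076 [0.5928 0.196  0.076 ]
[329, 221, 10, 10, 58] [333.5 226.1] z.084 [0.6007 0.1901 0.084 ] z.076 [0.5955 0.1935 0.076 ]
[[0, 0, 54, 65, 1653], [63, 0, 10, 5, 37], [180, 0, 96, 166, 6163], [225, 12, 34, 13, 219], [142, 28, 48, 76, 944], [0, 55, 41, 120, 2164], [205, 65, 10, 20, 111], [215, 67, 15, 28, 267], [137, 164, 76, 78, 2177], [214, 169, 93, 159, 4220], [305, 195, 18, 15, 155], [308, 216, 10, 9, 61], [322, 218, 9, 9, 55], [93, 234, 36, 23, 129], [211, 236, 26, 45, 526], [122, 249, 12, 11, 75], [83, 253, 20, 42, 519], [105, 261, 17, 12, 69], [147, 297, 15, 10, 80]]
```

Lever is back at 0 and the flange's lower edge dropped about 2 px in the scene view, which fits 8 mm of pressing. Hand in.

```bash
python3 -c "
from station import bot
print(bot.hand_in())"
```

```text
the job is handed in; nothing more can be done
None
```

The job is handed in (no verdict came back): timber in the crate, link on the plate, bushing pressed with the lever at its stop, lever back up; seating was judged only from the 25 N stop force and a 2 px flange drop, and I viewed 11 pictures, one over the limit of 10.

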